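Shift the bench shaker into third

ROBOT

A 7-joint arm with a two-finger parallel gripper is mounted at the origin on the work surface. World frame = base frame: x ahead of the robot, y to its left, z up, the work surface at z = 0. Lengths are in m, angles in rad, forces in N, time in s.
With the tool pointing down it reaches from about 0.35 to 0.9 m from the base axis. Payload 19.9 kg.
Tool frame: the origin (TCP) lies on the centre line of the jaws, within the pads' length; the fingertips stand bot.nose_length ahead of it and the grasp point (between the pads) lies 2 mm behind it (bot.nose_length is the distance from the TCP to the fingertips, in m); z points along the fingers, y is the line along which they close (so a half turn about z gives the same grasp; the last joint's range is limited). The gripper opens to 94 mm and grips with 3 to 60 N. Pads are 16 mm wide; open, the fingers measure 119 mm over their backs; the gripper's body (75 mm by 177 mm) begins 78 mm behind the grasp point.
Start: joints at [-1.282, 0.417, -0.01, 1.614, 0.005, 1.111, -0.053], TCP at [0.202, 0.591, 0.222] pointing down, gripper open.
Joint ranges: [-2.81, 2.81], [-0.39, 2.02], [-1.27, 1.25], [0.06, 2.57], [-1.19, 4.33], [0.19, 2], [-2.82, 2.82]. Speed limits (rad/s): [1.89, 1.89, 2.39, 2.39, 3.01, 3.01, 3.01].

INTERFACE

Orientations are given as [roll, pitch, yaw] about the fixed x, y, z axes, in that order (R = Rz(yaw) Ry(pitch) Rx(roll)).
In Python, from workcell import read_state, optics, bot gives the robot as it stands. The module is installed in compiled form; this text tells all that it offers.
- The arm moves only by the shell command python3 -m creep 'ROWS'. ROWS is JSON, one flat list of numbers, 7 for each row, row after row: the closure, from 0 (fully open) to 1 (shut), then the shift along the tool's x, y, z in cm, then the turn, a rotation vector about the tool's x, y, z in rad. A call has 1 to 5 rows; each row shifts and turns the commanded pose from where the row before left it, along the tool's axes as they then stand; what a row does not reach is not made up. A row lasts 1/10 s, in which the tool goes at most 50 mm and 8.59 degrees, less where a joint would pass 70% of its speed; a pose out of reach is approached as far as the arm can. A call with a gripper value outside its range is refused whole. The fingers move at their own pace and stop on an object; the grip force is fixed at half the most. Time passes only in rows, so rows that do not move let the fingers close. It gives the time, the measured TCP pose, the force, the opening and the grip force at its end, in the units of the state.
- read_state(): the state, without advancing time (a new reading comes with each control period).
- optics.get_image(name): name is "side" or "top"; returns (picture, depth): 480x640x3 uint8, blue, green, red; 480x640 float32, m along the optical axis (not along the pixel's ray), 0 where there is no reading.
- optics.camera_info(name): a dict with "fx", "fy", "cx", "cy" (pixels), "position" and "orientation" of the camera in the world. Camera axes: x right, y down, z forward; pixel columns grow to the right and rows downward; lengths in m; the calibration is good to about 2 mm. A picture is of the moment at which its call begins. camera_info takes no time and is no camera call.
- bot.hand_in(): hands the job in; it is judged then, once.
The state is a dict: "time_s": time; "qpos": joint angles; "joint_velocities": joint speeds; "joint_torque": joint torques, N m; "position": TCP position; "ee_rot": TCP orientation; "ft_force": force on the tool from outside, world axes, zero at the start; "torque": the same for the moment, N m; "opening": finger opening in m; "gripper_force": force on a finger pad.
Only numpy, scipy, OpenCV 4.12 (cv2) and the standard library are available. Lean on these libraries where they do the work, as an engineer would, in place of code of your own. Each camera call takes 0.05 s, during which the arm holds its last target. There are 200 camera calls.

TASK

Put the bench shaker into third: push its ball-topped selector lever through the H-shaped gate, out of the left-hand leg to the neutral channel, across to the right, then forward (away from the robot) until it is fully home in the far right slot. Push it with the outside of the fingers only, never take the knob between the fingers, do not let it go into the near right slot, and leave the jar, bottle, tip box and pipette where they are; let go of the lever and leave it there.

Things in the scene. Friction and masses are not known exactly. Their poses are not given: they have to be found in the camera images.
- shaker: Bench shaker, a mint-green box fixed to the bench, 360 x 220 mm (x by y), top 80 mm above the bench. Origin at bench level below the centre of its gate; x points forward (away from the robot, turned up to 0.35 rad), y left, z up; the box runs from x -100 to +260 mm. Its sample platform, 100 mm above the bench, lies at x 110 to 250 mm.
- gate (a point): Centre of the aluminium gate plate (120 x 110 mm), at its top, 90 mm above the bench. Its H opening, 60 (x) by 50 mm (y), has two 22 mm wide tongues, from the far and near edges, leaving an 18 mm neutral channel along y and a 14 mm leg along x on each side. Slots: first far left, second near left, third far right, fourth near right (marked with 1 to 4 dots).
- pivot (a point): Fixed point hidden in the shaker, 20 mm above the bench under the gate's centre, about which the selector lever tilts. The lever is 120 mm long from here to the knob's centre. With a = across and f = forward the knob's centre lies at 120 mm x (sin f, -sin a cos f, cos a cos f) from here, in the shaker's axes.
- knob (a point): Centre of the black ball knob (44 mm diameter) on the lever: 140 mm above the bench when upright, about 129 mm at the far corners. Below the ball are a black neck of 13 to 15 mm radius and a 10 mm steel stem that goes into the gate. The lever stays where it is left; about 2 to 3 N at the knob moves it.
- neck (a point): Point on the lever's axis in the black neck, 23 mm below the knob's centre.
- across (a joint): Sideways tilt of the lever about the shaker's x axis, rad: -0.27 fully left, +0.27 fully right (knob 32 mm to either side). It starts in the left-hand leg, at about -0.26. In the right-hand leg it reads 0.23 to 0.27.
- forward (a joint): Fore-and-aft tilt of the lever, rad: 0 in the neutral channel (play of 0.06 either way there), +0.33 fully forward (home in first or third), -0.33 fully back (second or fourth); knob 39 mm either way. It starts anywhere from -0.28 to 0.28. The lever can go across only when this is near 0.
- jar: Small clear jar with a blue lid standing on the shaker's platform, 60 mm diameter, 60 mm high; origin at its foot. To be left alone.
- bottle: White bottle with a blue cap on the bench right of the shaker, 60 mm diameter, 150 mm high; origin at its foot. To be left alone.
- tip_box: Blue pipette tip box with a clear lid on the bench, right of the shaker and farther away, 120 x 85 x 63 mm; origin at the centre of its underside. To be left alone.
- pipette: White and blue pipette lying on the bench left of the shaker, about 260 mm long, 26 mm thick, along its own x; origin at bench level near its middle. To be left alone.

How it is judged:
By the outcome, as a careful person would: the job done as asked, in the order asked, and still so for the second after the job is handed in, with the robot touching nothing.
It also fails if it takes over 48 s, if anything falls off the work surface, if the arm or the gripper's body presses on something with over 40 N, if the wrist force passes 120 N, or if a joint passes its speed limit or range.

## Working session

There is one attempt and no reset: what is moved stays moved. The work goes in short steps, Python scripts to look and compute and a shell command to move; the robot and the scene stay as the last step left them, time stands still between calls to the robot, and variables do not carry over. Pictures are saved under pics/ and viewed, at most 10 in all, crops included, and the job is handed in when it is done.

```bash
mkdir -p pics
cat > h.py <<'E'
import numpy as np, cv2
from scipy.spatial.transform import Rotation as R
from workcell import read_state, optics, bot
def cam(n):
    c=optics.camera_info(n); o=np.array(c['orientation'],float)
    M=R.from_euler('xyz',o).as_matrix() if o.shape==(3,) else (o if o.shape==(3,3) else R.from_quat(o).as_matrix())
    return c,M,np.array(c['position'])
def cloud(n,d):
    c,M,p=cam(n); v,u=np.mgrid[:480,:640]
    P=np.stack([(u-c['cx'])/c['fx']*d,(v-c['cy'])/c['fy']*d,d],-1)
    return P@M.T+p
E
python3 - <<'E'
from h import *
for n in('top','side'):
    im,d=optics.get_image(n); cv2.imwrite(f'pics/{n}0.png',im); np.savez(f'{n}0.npz',im=im,d=d); print(optics.camera_info(n))
s=read_state(); print(s, bot.nose_length)
E
```

```text
{'fx': 464.67786010975976, 'fy': 464.67786010975976, 'cx': 316.80241901651704, 'cy': 239.21514767806664, 'position': array([0.5744772 , 0.04778185, 1.05215116]), 'orientation': array([-3.10673378, -0.03581003, -1.57084298])}
{'fx': 517.4536645138404, 'fy': 517.4536645138404, 'cx': 322.4549316129051, 'cy': 231.05260576900895, 'position': array([0.34230807, 0.70679394, 0.63215432]), 'orientation': array([-2.16543137,  0.01913727, -2.75090661])}
{'time_s': 0.1, 'qpos': array([-1.28251081,  0.41790054, -0.01027705,  1.61406945,  0.00471846,
        1.11072413, -0.05298255]), 'joint_velocities': array([-0.0006462 , -0.00019287, -0.00020461,  0.00014817,  0.00065591,
       -0.00043806,  0.00107361]), 'joint_torque': array([ 1.66925962e-03, -8.52582765e+01,  6.39929362e-01, -4.26699758e+01,
       -4.89331491e-02,  1.63481530e-02,  1.01984167e-04]), 'position': array([0.20232906, 0.59102013, 0.22191526]), 'ee_rot': array([-3.14051951e+00,  1.11764506e-04,  2.81181693e+00]), 'ft_force': array([ 0.50408223, -0.7679545 ,  0.42174534]), 'torque': array([-0.00820174, -0.02119513,  0.02846155]), 'gripper_force': 0.0, 'opening': 0.09389658007863862} 0.017
```

View pics/top0.png

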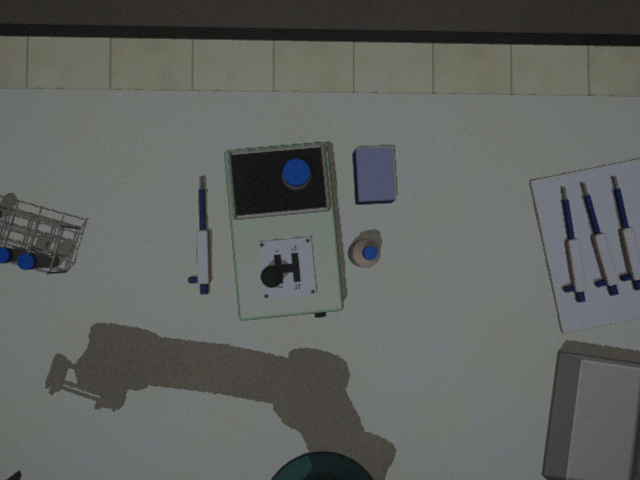

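View pics/side0.png

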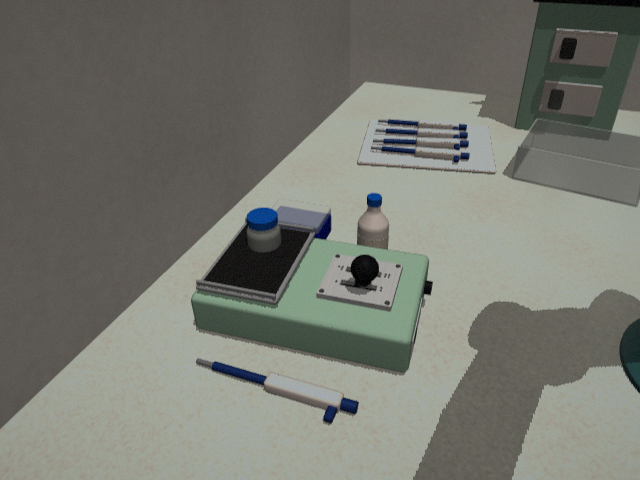

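The top picture shows the gate plate around (287,267) and the knob at (272,275), in the left leg and back a bit. The bottle is at (367,252), the jar at (296,173) and the pipette at (203,240). The side picture agrees, with the knob at (365,270).

```bash
cat > meas.py <<'E'
from h import *
def knob(n,d,im,z=(0.108,0.2),c=None):
    P=cloud(n,d); m=(d>0)&(im.max(2)<60)&(P[...,2]>z[0])&(P[...,2]<z[1])
    if c is not None: m&=np.hypot(P[...,0]-c[0],P[...,1]-c[1])<0.075
    Q=P[m]
    from scipy.optimize import least_squares
    r=least_squares(lambda x:np.linalg.norm(Q-x,axis=1)-0.022,np.r_[np.median(Q,0)-[0,0,.01]],loss='soft_l1',f_scale=.002)
    return r.x,len(Q),np.sqrt(np.mean(r.fun**2))
def tilt(k,g,yaw):
    v=R.from_euler('z',-yaw).apply(np.r_[k[:2]-g[:2],k[2]-0.02])
    n=v/np.linalg.norm(v); return v, np.arctan2(-n[1],n[2]),np.arcsin(n[0])
E
python3 - <<'E'
from meas import *
t=np.load('top0.npz');im,d=t['im'],t['d'];P=cloud('top',d)
reg=(d>0)&(P[...,0]>.3)&(P[...,0]<.9)&(abs(P[...,1]-.1)<.25)
m=(reg&(P[...,2]>.07)&(P[...,2]<.125)).astype(np.uint8)
m=cv2.morphologyEx(m,cv2.MORPH_OPEN,np.ones((5,5)))
nl,l,st,ce=cv2.connectedComponentsWithStats(m); i=1+np.argmax(st[1:,4]); Q=P[l==i]
(c,wh,a)=cv2.minAreaRect(Q[:,:2].astype(np.float32)); print('box',c,wh,a,st[i])
pl=(l==i)&(abs(P[...,2]-.09)<.012)&(im.min(2)>85)&(im.max(2).astype(int)-im.min(2)<22)
nl,l2,st2,ce2=cv2.connectedComponentsWithStats(pl.astype(np.uint8)); j=1+np.argmax(st2[1:,4]); q=P[l2==j]
print('plate',cv2.minAreaRect(q[:,:2].astype(np.float32)),q[:,2].mean(),st2[j])
print('bench z',np.median(P[...,2][300:330,100:200]))
yaw=np.radians(a if a<45 else a-90)
ctr=np.array(c)-.08*np.array([np.cos(yaw),np.sin(yaw)]);print('yaw',yaw,'gate from box',ctr)
for n in('top','side'):
    t=np.load(n+'0.npz'); k=knob(n,t['d'],t['im'],c=ctr); print(n,k,tilt(k[0],ctr,yaw))
for nm,px in dict(bottlecap=(369,253),jar=(296,172)).items(): print(nm,P[px[1],px[0]], R.from_euler('z',-yaw).apply(P[px[1],px[0]]-np.r_[ctr,0]))
cv2.imwrite('pics/crop.png',cv2.resize(im[225:315,230:350],None,fx=6,fy=6,interpolation=cv2.INTER_CUBIC))
E
```

```text
box (0.6279740333557129, 0.08361148834228516) (0.359966516494751, 0.22010038793087006) 5.529107570648193 [  225   142   118   179 16538]
plate ((0.5588120818138123, 0.07745376974344254), (0.21259745955467224, 0.21210142970085144), 5.447911262512207) 0.08304573019849588 [ 232  208  109  111 7532]
bench z -0.0010605727757946326
yaw 0.09650113180475596 gate from box [0.54834624 0.07590337]
top (array([0.53325822, 0.10465778, 0.13465837]), 368, np.float64(0.0010740816144559353)) (array([-0.0122473 ,  0.03007437,  0.11465837]), np.float64(-0.2565169833475596), np.float64(-0.10295517509265466))
side (array([0.5309271 , 0.10346701, 0.13481228]), 642, np.float64(0.001218562271258031)) (array([-0.0146823 ,  0.02911375,  0.11481228]), np.float64(-0.24834234349262402), np.float64(-0.12332857394167036))
bottlecap [ 0.57919305 -0.08657156  0.14867121] [ 0.0150486  -0.16469114  0.14867121]
jar [0.73564838 0.05598371 0.15803492] [ 0.1845114  -0.03787381  0.15803492]
```

View pics/crop.png

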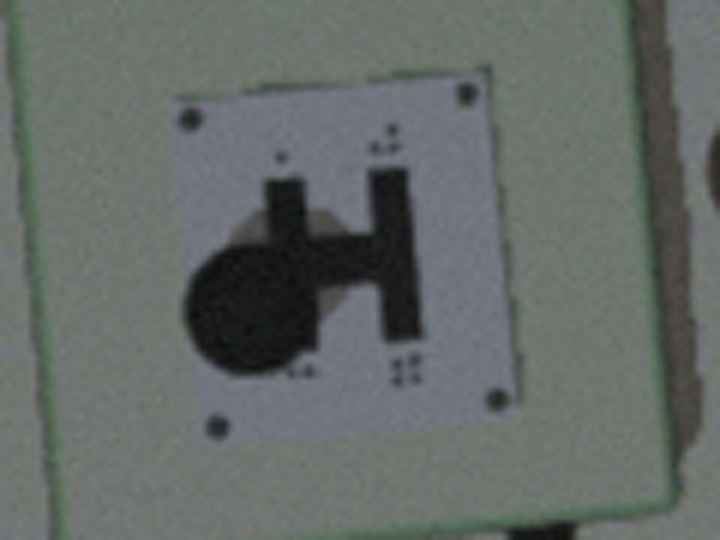

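```bash
cat > st.py <<'E'
from meas import *
import sys
G=np.array([.5483,.0759]);Y=.0965
s=read_state(); p=np.array(s['position']); v=R.from_euler('z',-Y).apply(p-np.r_[G,0])
T=R.from_euler('xyz',s['ee_rot']); rel=(T.inv()*R.from_euler('z',Y)*R.from_euler('x',np.pi)*R.from_euler('z',np.pi)).as_rotvec()
print('t',round(s['time_s'],2),'tcp shaker mm',(v*1e3).round(1),'turn needed',rel.round(3),'F',R.from_euler('z',-Y).apply(s['ft_force']).round(1),'open',round(s['opening'],4))
for n in sys.argv[1:]:
    im,d=optics.get_image(n); k=knob(n,d,im,c=G); a=tilt(k[0],G,Y); print(n,'knob mm',(a[0]*1e3).round(1),'across %.3f forward %.3f'%a[1:],k[1],round(k[2],4))
    cv2.imwrite('pics/%s_%d.png'%(n,s['time_s']*100),im)
E
python3 -m creep '[1,0,0,0,0,0,-0.142, 1,0,0,0,0,0,-0.142, 1,0,0,0,0,0,-0.142]'; python3 st.py
```

```text
time_s: 0.4
position: [0.2023, 0.5911, 0.2221]
ee_rot: [-3.141, -0.0, -3.039]
ft_force: [0.2, -0.1, 0.1]
opening: 0.0732
gripper_force: 0.0
t 0.4 tcp shaker mm [-294.8  546.2  222.1] turn needed [-0.001 -0.     0.006] F [ 0.2 -0.2  0.1] open 0.0732
```

```bash
python3 -m creep '[1,-1.5,-4,0,0,0,0, 1,-1.5,-4,0,0,0,0, 1,-1.5,-4,0,0,0,0, 1,-1.5,-4,0,0,0,0, 1,-1.5,-4,0,0,0,0]'; python3 -m creep '[1,-2,-4,0,0,0,0, 1,-2,-4,0,0,0,0, 1,-2,-4,0,0,0,0, 1,-2,-4,0,0,0,0, 1,-2,-4,0,0,0,0]'; python3 st.py
```

```text
time_s: 0.9
position: [0.2967, 0.3976, 0.2223]
ee_rot: [-3.141, -0.0, -3.045]
ft_force: [0.8, 0.5, 0.2]
opening: 0.0336
gripper_force: 0.0
time_s: 1.4
position: [0.4155, 0.2082, 0.2225]
ee_rot: [3.142, 0.0, -3.045]
ft_force: [0.6, 0.2, -1.2]
opening: 0.0005
gripper_force: 0.0
t 1.4 tcp shaker mm [-119.4  144.5  222.5] turn needed [ 0.  0. -0.] F [ 0.6  0.1 -1.2] open 0.0005
```

```bash
python3 -m creep '[1,-1.7,-3.8,0,0,0,0, 1,-1.8,-3.8,0,0,0,0, 1,-1.8,-3.8,0,0,0,0, 1,0,0,3,0,0,0, 1,0,0,3,0,0,0]'; python3 -m creep '[1,0,0,3,0,0,0, 1,0,0,0.5,0,0,0, 1,0,0,0,0,0,0]'; python3 st.py top side
```

```text
time_s: 1.9
position: [0.4794, 0.1005, 0.162]
ee_rot: [3.142, 0.001, -3.048]
ft_force: [-0.3, 0.3, -0.6]
opening: 0.0003
gripper_force: 0.0
time_s: 2.2
position: [0.4784, 0.1014, 0.1273]
ee_rot: [-3.141, -0.002, -3.045]
ft_force: [0.0, -0.0, 1.1]
opening: 0.0004
gripper_force: 0.0
t 2.2 tcp shaker mm [-67.1  32.2 127.3] turn needed [-0.001 -0.002 -0.   ] F [ 0.  -0.   1.1] open 0.0004
top knob mm [-12.   29.9 114.7] across -0.255 forward -0.101 348 0.0011
side knob mm [-14.5  29.2 114.7] across -0.249 forward -0.122 562 0.0013
```

```bash
python3 -m creep '[1,-1,0,0,0,0,0, 1,-1,0,0,0,0,0, 1,-0.6,0,0,0,0,0, 1,-0.5,0,0,0,0,0, 1,0,0,0,0,0,0]'; python3 st.py top side
```

```text
time_s: 2.8
position: [0.5101, 0.1046, 0.1274]
ee_rot: [-3.141, 0.0, -3.045]
ft_force: [-1.1, -0.5, 0.3]
opening: 0.0005
gripper_force: 0.3
t 2.8 tcp shaker mm [-35.2  32.2 127.4] turn needed [-0.  0. -0.] F [-1.2 -0.4  0.3] open 0.0005
top knob mm [ -3.2  31.1 116.7] across -0.261 forward -0.027 9 0.0003
side knob mm [ -5.2  29.5 114.6] across -0.252 forward -0.044 431 0.0017
```

```bash
python3 -m creep '[1,-0.4,0,0,0,0,0, 1,-0.2,0,0,0,0,0, 1,0,0,0,0,0,0]'; python3 st.py side; python3 -m creep '[1,2,0,0,0,0,0, 1,2,0,0,0,0,0, 1,0,0,0,0,0,0]';python3 st.py top side
```

```text
time_s: 3.2
position: [0.5157, 0.1051, 0.1275]
ee_rot: [-3.141, 0.0, -3.045]
ft_force: [-2.1, -0.2, 2.5]
opening: 0.0003
gripper_force: 0.9
t 3.2 tcp shaker mm [-29.6  32.2 127.5] turn needed [-0.  0. -0.] F [-2.1 -0.   2.5] open 0.0003
side knob mm [-1.000e-01  2.940e+01  1.145e+02] across -0.251 forward -0.001 430 0.0023
time_s: 3.55
position: [0.4741, 0.1011, 0.1275]
ee_rot: [3.141, -0.001, -3.045]
ft_force: [1.0, 0.6, -0.5]
opening: 0.0003
gripper_force: 0.0
t 3.55 tcp shaker mm [-71.4  32.3 127.5] turn needed [ 0.    -0.001 -0.   ] F [ 1.1  0.5 -0.5] open 0.0003
top knob mm [  2.6  30.  115.3] across -0.255 forward 0.022 376 0.0012
side knob mm [  0.2  29.4 115.2] across -0.250 forward 0.001 655 0.0013
```

```bash
python3 -m creep '[1,0,2.5,0,0,0,0, 1,0,2.5,0,0,0,0, 1,-2.5,0,0,0,0,0, 1,-2.5,0,0,0,0,0, 1,-2.3,0,0,0,0,0]'; python3 -m creep '[1,0,-1,0,0,0,0, 1,0,0,0,0,0,0]'; python3 st.py top side
```

```text
time_s: 4.15
position: [0.5455, 0.1585, 0.1275]
ee_rot: [-3.142, 0.001, -3.045]
ft_force: [-0.9, 0.0, 0.9]
opening: 0.0004
gripper_force: 0.0
time_s: 4.35
position: [0.5452, 0.1466, 0.1271]
ee_rot: [-3.141, -0.0, -3.047]
ft_force: [-0.5, -0.2, -0.3]
opening: 0.0004
gripper_force: 0.0
t 4.35 tcp shaker mm [  3.7  70.7 127.1] turn needed [-0.001 -0.    -0.002] F [-0.6 -0.1 -0.3] open 0.0004
  return _methods._mean(a, axis=axis, dtype=dtype,
  ret = um.true_divide(
Traceback (most recent call last):
  File "st.py", line 8, in <module>
    im,d=optics.get_image(n); k=knob(n,d,im,c=G); a=tilt(k[0],G,Y); print(n,'knob mm',(a[0]*1e3).round(1),'across %.3f forward %.3f'%a[1:],k[1],round(k[2],4))
                                ~~~~^^^^^^^^^^^^
  File "meas.py", line 7, in knob
    r=least_squares(lambda x:np.linalg.norm(Q-x,axis=1)-0.022,np.r_[np.median(Q,0)-[0,0,.01]],loss='soft_l1',f_scale=.002)
ValueError: Initial guess is outside of provided bounds
```

```bash
sed -i 's/^    im,d=opt.*$/    im,d=optics.get_image(n); cv2.imwrite("pics\/%s_%d.png"%(n,s["time_s"]*100),im)\n    try: k=knob(n,d,im,c=G); a=tilt(k[0],G,Y); print(n,"knob mm",(a[0]*1e3).round(1),"across %.3f forward %.3f"%a[1:],k[1],round(k[2],4))\n    except Exception: print(n,"no knob")/; /^    cv2.imwrite/d' st.py
python3 -m creep '[1,0.1,-0.6,0,0,0,0, 1,0,-0.6,0,0,0,0, 1,0,-0.6,0,0,0,0, 1,0,-0.4,0,0,0,0, 1,0,0,0,0,0,0]'; python3 st.py side
```

```text
time_s: 4.9
position: [0.5458, 0.1254, 0.1277]
ee_rot: [-3.141, 0.0, -3.046]
ft_force: [0.0, 2.2, -0.2]
opening: 0.0006
gripper_force: 0.7
t 4.9 tcp shaker mm [  2.3  49.5 127.7] turn needed [-0.     0.    -0.001] F [ 0.2  2.2 -0.2] open 0.0006
side knob mm [ -0.7  14.9 116.4] across -0.128 forward -0.006 185 0.003
```

Crossing the channel with a force of 2.2 N; contact offset ≈ 34.5 mm. Continuing.

```bash
python3 -m creep '[1,0,-0.6,0,0,0,0, 1,0,-0.6,0,0,0,0, 1,0,-0.6,0,0,0,0, 1,0,-0.6,0,0,0,0, 1,0,0,0,0,0,0]'; python3 st.py side;python3 -m creep '[1,0,-0.6,0,0,0,0, 1,0,-0.6,0,0,0,0, 1,0,-0.4,0,0,0,0, 1,0,0,0,0,0,0]'; python3 st.py side
```

```text
time_s: 5.45
position: [0.548, 0.1009, 0.1274]
ee_rot: [-3.141, -0.0, -3.047]
ft_force: [-0.5, 0.3, 0.1]
opening: 0.0009
gripper_force: 0.2
t 5.45 tcp shaker mm [  2.2  24.9 127.4] turn needed [-0.001 -0.    -0.002] F [-0.4  0.4  0.1] open 0.0009
side knob mm [ 1.000e-01 -8.100e+00  1.171e+02] across 0.069 forward 0.001 179 0.005
time_s: 5.9
position: [0.5495, 0.0854, 0.1274]
ee_rot: [-3.141, -0.0, -3.046]
ft_force: [0.2, 0.4, 0.0]
opening: 0.0006
gripper_force: 0.2
t 5.9 tcp shaker mm [  2.2   9.3 127.4] turn needed [-0.    -0.    -0.001] F [0.2 0.3 0. ] open 0.0006
side knob mm [  0.9 -21.7 115.4] across 0.186 forward 0.008 176 0.0064
```

```bash
python3 -m creep '[1,0,-0.4,0,0,0,0, 1,0,-0.2,0,0,0,0, 1,0,0,0,0,0,0]'; python3 st.py side;python3 -m creep '[1,0,2,0,0,0,0, 1,0,3,0,0,0,0, 1,0,3,0,0,0,0, 1,0,0,0,0,0,0]'; python3 st.py top side
```

```text
time_s: 6.25
position: [0.55, 0.08, 0.1273]
ee_rot: [-3.141, -0.0, -3.046]
ft_force: [0.1, 1.8, -1.2]
opening: 0.0003
gripper_force: 0.5
t 6.25 tcp shaker mm [  2.1   3.9 127.3] turn needed [-0.    -0.    -0.001] F [ 0.3  1.8 -1.2] open 0.0003
side knob mm [  1.1 -27.1 114.9] across 0.232 forward 0.009 175 0.0058
time_s: 6.7
position: [0.5417, 0.1641, 0.1274]
ee_rot: [3.14, -0.0, -3.04]
ft_force: [0.4, -0.6, -0.2]
opening: 0.0006
gripper_force: 0.0
t 6.7 tcp shaker mm [  1.9  88.4 127.4] turn needed [ 0.001 -0.     0.005] F [ 0.4 -0.6 -0.2] open 0.0006
top knob mm [  2.7 -30.1 115.3] across 0.256 forward 0.023 387 0.0011
side knob mm [ -0.4 -29.  111.7] across 0.254 forward -0.003 156 0.0023
```

```bash
python3 -m creep '[1,3.6,0,0,0,0,0, 1,3.6,0,0,0,0,0, 1,0,-4,0,0,0,0, 1,0,-4,0,0,0,0, 1,0,-3.9,0,0,0,0]'; python3 -m creep '[1,0,0,0,0,0,0, 1,-1.5,0,0,0,0,0, 1,-1.5,0,0,0,0,0, 1,-0.6,0,0,0,0,0, 1,0,0,0,0,0,0]'; python3 st.py top side
```

```text
time_s: 7.3
position: [0.482, 0.032, 0.1278]
ee_rot: [-3.141, 0.001, -3.046]
ft_force: [0.8, -0.2, 0.4]
opening: 0.0006
gripper_force: 0.0
time_s: 7.8
position: [0.5182, 0.0376, 0.1273]
ee_rot: [-3.141, -0.0, -3.046]
ft_force: [0.0, -0.1, 0.0]
opening: 0.0007
gripper_force: 0.0
t 7.8 tcp shaker mm [-33.6 -35.3 127.3] turn needed [-0.    -0.    -0.001] F [ 0.  -0.1  0. ] open 0.0007
top knob mm [  2.2 -30.2 115.9] across 0.255 forward 0.018 42 0.0008
side knob mm [-1.000e-01 -3.010e+01  1.145e+02] across 0.257 forward -0.001 608 0.0032
```

```bash
python3 -m creep '[1,0,0.4,0,0,0,0, 1,-0.7,0,0,0,0,0, 1,-0.7,0,0,0,0,0, 1,-0.7,0,0,0,0,0, 1,0,0,0,0,0,0]'; python3 st.py side;  python3 -m creep '[1,-0.6,0,0,0,0,0, 1,-0.6,0,0,0,0,0, 1,-0.4,0,0,0,0,0, 1,0,0,0,0,0,0]'; python3 st.py side
```

```text
time_s: 8.4
position: [0.5395, 0.0442, 0.1274]
ee_rot: [-3.141, 0.0, -3.045]
ft_force: [-0.4, 0.4, -0.3]
opening: 0.0004
gripper_force: 0.0
t 8.4 tcp shaker mm [-11.8 -30.8 127.4] turn needed [-0.  0. -0.] F [-0.4  0.5 -0.3] open 0.0004
side knob mm [ 17.5 -29.6 112.4] across 0.257 forward 0.150 583 0.0037
time_s: 8.85
position: [0.5549, 0.0456, 0.1273]
ee_rot: [-3.141, 0.0, -3.045]
ft_force: [-1.4, 0.5, -0.7]
opening: 0.0003
gripper_force: 0.4
t 8.85 tcp shaker mm [  3.7 -30.8 127.3] turn needed [-0.  0. -0.] F [-1.4  0.6 -0.7] open 0.0003
side knob mm [ 32.7 -28.9 109.3] across 0.259 forward 0.281 605 0.0043
```

```bash
python3 -m creep '[1,-0.3,0,0,0,0,0, 1,-0.2,0,0,0,0,0, 1,0,0,0,0,0,0]'; python3 st.py side;  python3 -m creep '[1,-0.1,0,0,0,0,0, 1,0,0,0,0,0,0]'; python3 st.py side
```

```text
time_s: 9.2
position: [0.5592, 0.0461, 0.1273]
ee_rot: [-3.141, -0.001, -3.045]
ft_force: [-3.9, 0.2, -2.9]
opening: 0.0008
gripper_force: 1.8
t 9.2 tcp shaker mm [  8.  -30.7 127.3] turn needed [-0.    -0.001 -0.   ] F [-3.8  0.6 -2.9] open 0.0008
side knob mm [ 36.1 -28.7 108.4] across 0.259 forward 0.311 590 0.0034
time_s: 9.45
position: [0.5599, 0.0462, 0.1272]
ee_rot: [-3.142, -0.001, -3.045]
ft_force: [-6.3, -0.1, -3.0]
opening: 0.0003
gripper_force: 2.8
t 9.45 tcp shaker mm [  8.7 -30.7 127.2] turn needed [-0.    -0.001 -0.   ] F [-6.2  0.5 -3. ] open 0.0003
side knob mm [ 36.3 -28.7 108.3] across 0.259 forward 0.313 592 0.0038
```

Force is rising against the end stop. One more nudge, then I back away and check.

```bash
python3 -m creep '[1,-0.2,0,0,0,0,0, 1,-0.1,0,0,0,0,0, 1,0,0,0,0,0,0]'; python3 -m creep '[1,2,0,0,0,0,0, 1,4,0,0,0,0,0, 1,3,0,0,0,0,0, 1,0,0,-4,0,0,0, 1,0,0,-4,0,0,0]'; python3 -m creep '[1,3,0,0,0,0,0, 1,3,0,0,0,0,0, 1,0,0,0,0,0,0]'; python3 st.py top side; ls pics
```

```text
time_s: 9.8
position: [0.5621, 0.0464, 0.1268]
ee_rot: [3.142, -0.003, -3.045]
ft_force: [-10.1, 0.4, -2.8]
opening: 0.0005
gripper_force: 4.8
time_s: 10.3
position: [0.4733, 0.0376, 0.2087]
ee_rot: [-3.141, -0.0, -3.046]
ft_force: [1.1, 1.3, 0.5]
opening: 0.0007
gripper_force: 0.0
time_s: 10.6
position: [0.4123, 0.0318, 0.2081]
ee_rot: [3.141, 0.002, -3.046]
ft_force: [0.2, 0.6, 0.6]
opening: 0.0005
gripper_force: 0.0
t 10.6 tcp shaker mm [-139.6  -30.8  208.1] turn needed [ 0.001  0.002 -0.   ] F [0.2 0.6 0.6] open 0.0005
top knob mm [ 39.  -28.4 109. ] across 0.255 forward 0.334 365 0.0013
side knob mm [ 36.1 -28.7 108.5] across 0.258 forward 0.311 599 0.0019
crop.png
side0.png
side_1060.png
side_220.png
side_280.png
side_320.png
side_355.png
side_490.png
side_545.png
side_590.png
side_625.png
side_670.png
side_780.png
side_840.png
side_885.png
side_919.png
side_944.png
top0.png
top_1060.png
top_220.png
top_280.png
top_355.png
top_670.png
top_780.png
```

View pics/top_1060.png

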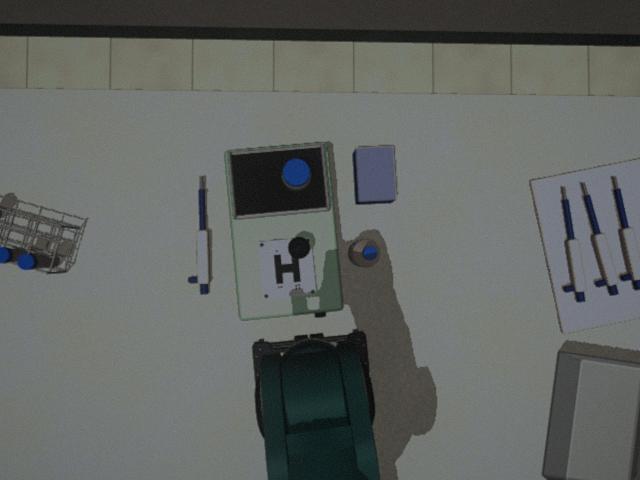

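The knob is at (300,246), in the far right slot. The jar, bottle, tip box and pipette are where they were, and the arm is clear of everything.

```bash
python3 -c "from workcell import bot; print(bot.hand_in())"
```

```text
the job is handed in; nothing more can be done
None
```

The shaker's lever is fully home in third (the far right slot), pushed only with the outside of the closed fingers; the other objects were not touched, and the job was handed in at about 11 s.

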